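Bring the bearing ball before the inspection camera

ROBOT

A 6-joint arm with a two-finger parallel gripper is mounted at the origin on a cart in front of the work surface, level with it; the furniture and walls round the work are solid. World frame = base frame: x ahead of the robot, y to its left, z up, the work surface at z = 0. Lengths are in m, angles in degrees, forces in N, time in s.
With the tool pointing down it reaches from about 0.25 to 0.725 m from the base axis. Payload 9.7 kg.
Tool frame: the origin (TCP) lies between the finger pads; the fingertips stand 11 mm ahead of it and the grasp point (between the pads) lies 8 mm behind it; z points along the fingers, x is the direction in which the jaws open and shut, and the axes are right-handed (so a half turn about z gives the same grasp; the last joint's range is limited). The gripper opens to 85 mm and grips with 20 to 120 N. Pads are 22 mm wide; open, the fingers measure 114 mm over their backs; the gripper's body (76 mm by 85 mm) begins 54 mm behind the grasp point. The pads swing forward as they close: fully open they stand 13 mm farther back than shut.
Start: joints at [70.417, 4.979, 10.078, 95.1, 0, 90], TCP at [0.184, 0.518, 0.242] pointing down, gripper open.
Joint ranges: [-179.16, 179.16], [-48.56, 103.87], [-65.8, 70.77], [-126.05, 130.52], [-82.76, 87.17], [-180, 180]. Speed limits (degrees/s): [127.2, 127.2, 147.25, 180, 180, 180].

INTERFACE

Orientations are given as [roll, pitch, yaw] about the fixed x, y, z axes, in that order (R = Rz(yaw) Ry(pitch) Rx(roll)).
In Python, from workcell import get_obs, camera, job_done gives the robot as it stands.
- The arm moves only by the tool arm_command, never from a script. Its argument "increments" is a list of rows, each a list of 2 entries, a list of its own where there are three numbers: the shift along the tool's x, y, z in units of 25 mm (1.0 is 25 mm), then the turn about the tool's z in units of 6 degrees (1.0 is 6 degrees). In form: [[[dx, dy, dz], roll], ...]. A call has 1 to 5 rows; each row is the pose to reach, as a shift and turn from the pose measured when the call began, along the tool's axes at that moment; what a row does not reach only later rows make up. A row lasts 1/10 s, in which the tool goes at most 50 mm and 8.59 degrees, less where a joint would pass 70% of its speed; a pose out of reach is approached as far as the arm can. A call with a gripper value outside its range is refused whole. "claw" is the closure, from -1 (fully open) to 1 (shut), so that 0 is half open, set as the call begins (left out, the last holds). The fingers move at their own pace and stop on an object; "force" is the grip in N (left out, the last holds). Time passes only in rows, so rows that repeat a pose let the fingers close. It gives the time, the measured TCP pose, the force and the opening at its end, in the units of the state.
- get_obs(): the state, without advancing time (a new reading comes with each control period).
- camera(name): name is "side" or "top"; returns a dict with "frame" (384x512x3 uint8, red, green, blue), "range_z" (384x512 float32, m along the optical axis (not along the pixel's ray), 0 where there is no reading), "K" (3x3 intrinsics, pixels), "R" (3x3) and "t" (3): a world point X has camera coordinates R X + t. Camera axes: x right, y down, z forward; pixel columns grow to the right and rows downward; lengths in m; the calibration is good to about 2 mm. A picture is of the moment at which its call begins.
- job_done(): hands the job in, once; it reports no verdict.
The state is a dict: "time": time; "q": joint angles; "qd": joint speeds; "joint_efforts": joint torques, N m; "ee_pos": TCP position; "tcp_rot": TCP orientation; "wrist_force": force on the tool from outside, world axes, zero at the start; "torque": the same for the moment, N m; "opening": finger opening in m.
Only numpy, scipy, OpenCV 4.12 (cv2) and the standard library are available. Lean on these libraries where they do the work, as an engineer would, in place of code of your own. Each camera call takes 0.05 s, during which the arm holds its last target.

TASK

Draw the ball tray straight out of its lipped dock by the upright grip plate, carry it to the inspection camera without letting the loose steel ball leave its pocket, and finish holding the tray still and level in the air with the ball on the lens's line of sight, about 9 cm in front of the lens. The program ends while the gripper still holds the tray there: do not put it down, lean it on anything, or knock the camera, and leave the other things where they are.

Things in the scene. Friction and masses are not known exactly. Their poses are not given: they have to be found in the camera images.
- tray: Bare aluminium tray, flat plate 130 long (x) x 64 wide (y) x 9 mm thick, loose, 0.11 to 0.22 kg. Origin: centre of its underside; z up, +x towards the end with the round pocket (36 mm across, 4 mm deep, centred at x = +30 mm). A grip plate stands at x = -38 mm. It starts pushed into the dock, its x along the dock's x, the grip end sticking out at the open front.
- pocket (a point): Centre of the pocket's floor, 5 mm above the tray's underside, at x = +30 mm in the tray; axes as the tray's.
- grip (a point): Where to pinch the tray: the black upright plate at x = -38 mm in the tray, 12 mm thick (x), 40 mm wide (y), its top 72 mm above the tray's underside; this point is 55 mm above the underside, the gap from the plate to the ball is at least 44 mm. Fingers close along the tray's x. Axes as the tray's.
- ball_center (a point): Centre of the loose polished steel ball, 22 mm in diameter, 44 g, lying in the tray's pocket; it rolls freely up to 7 mm off the pocket's centre, and climbs out over the 4 mm rim if the tray is tipped past about 45 degrees or jerked. Its axes turn with it and mean nothing.
- dock: Grey dock fixed to the bench, 140 x 90 x 23 mm. Origin: under its back stop at bench height; -x points out of the open front. Floor plate 4 mm thick. Side rails, 4 mm play beside the tray, carry lips 9 mm inward, 3 mm over the tray's top, from x = -72 to -4 mm; the tray leaves only along -x and is clear once its origin is beyond x = -137 mm (starts at -72 to -84).
- camera: Inspection camera stand fixed to the bench: dark steel foot 100 x 90 x 12 mm, 16 mm column 247 mm high, black camera head with a round lens barrel. Origin: on the bench, 20 mm behind the plane of the lens front; the lens looks level along this frame's -x, roughly towards the robot.
- lens (a point): Centre of the front glass of the camera's lens barrel (34 mm across), 125 to 165 mm above the bench; axes as the stand's: -x is the line of sight, z up.
- head (a joint): Height setting of the camera head on its column, 0 to 0.04 m (lens at 125 mm + this); clamped stiff, not to be moved.
- tape_measure: Bystander: yellow tape measure 68 x 80 x 38 mm lying loose; origin under its centre.
- duct_tape: Bystander: small black tape roll 55 mm across, 19 mm high, loose; origin under its centre.
- grey_case: Bystander: plain grey case 60 x 130 x 35 mm, loose; origin under its centre.
- wood_box: Bystander: open wooden box 75 x 140 x 42 mm, loose, empty; origin under its centre.

How it is judged (in metres and radians):
On the way:
1. the tray is drawn out along the dock, from under the lips (x of tray in the frame of dock below -0.13 m and z of tray in the frame of dock below 0.03 m and y of tray in the frame of dock between -0.03 and 0.03 m).
At the end, for the whole second after the job is handed in: The gripper holds the tray over 80 mm above the bench, off camera and dock, still and level within 5 degrees; the ball rests in its pocket, 60 to 120 mm before the lens glass and within 20 mm of its line of sight sideways and in height; bystanders moved under 30 mm (x of ball_center in the frame of lens between -0.12 and -0.06 m and y of ball_center in the frame of lens between -0.02 and 0.02 m and z of ball_center in the frame of lens between -0.02 and 0.02 m and horizontal distance between ball_center and pocket below 0.011 m and distance between ball_center and pocket below 0.0165 m and angle between tray's own z axis and vertical below 0.09 rad and height (world z) of tray above 0.08 m and contact force between the fingers and tray above 1 N and contact force between tray and camera below 0.3 N and contact force between tray and dock below 0.3 N and linear speed of tray below 0.02 m/s and linear speed of ball below 0.03 m/s and distance of each of tape_measure, duct_tape, grey_case, wood_box from where it was at the start of the episode below 0.03 m); the arm keeps its last pose, push and grip.
It fails at once if the ball left the tray's pocket (distance between ball_center and pocket above 0.022 m).
It fails at once if the camera was knocked (more than 5 N) (contact force between any of the fingers, the arm, tray and camera above 5 N).
It fails at once if a bystander was pushed more than 30 mm (distance of any of tape_measure, duct_tape, grey_case, wood_box from where it was at the start of the episode above 0.03 m).
It also fails if it takes over 58 s, if anything falls off the work surface, if the arm or the gripper's body presses on something with over 40 N, if the wrist force passes 120 N, or if a joint passes its speed limit or range.

## Working session

There is one attempt and no reset: what is moved stays moved. The work goes in short steps, Python scripts to look and compute and a tool call to move; the robot and the scene stay as the last step left them, time stands still between calls to the robot, and variables do not carry over. Pictures are saved under pics/ and viewed, and the job is handed in when it is done.

Besides the shell and the picture viewer there is one more tool, called after "Call:" as name([rows], argument=value, ...), one row to a line, values as JSON. arm_command: Moves the arm, as the interface text tells. Its arguments: {"type":"object","properties":{"increments":{"type":"array"},"claw":{"type":"number"},"force":{"type":"number"}},"required":["increments"]}

```bash
mkdir -p pics; ls
python3 - <<'E'
from workcell import get_obs, camera
import cv2, numpy as np
o=get_obs(); print(o)
for n in("side","top"):
    c=camera(n); cv2.imwrite(f"pics/{n}0.png",cv2.cvtColor(c["frame"],cv2.COLOR_RGB2BGR)); np.savez(f"{n}0.npz",**c)
    print(n,c["K"],c["R"],c["t"])
E
```

```text
pics
{'time': 0.0, 'q': array([ 7.04158811e+01,  5.01137308e+00,  1.00351946e+01,  9.50996224e+01,
       -1.21636017e-03,  9.00020636e+01]), 'qd': array([-0.02818464, -0.00527009, -0.0270491 ,  0.06981512,  0.03107034,
        0.06596333]), 'joint_efforts': array([ 3.47617126e-03, -5.20392931e+01,  4.64799750e+01,  1.64512015e-02,
        1.61510720e-04,  4.92988647e-06]), 'ee_pos': array([0.18428966, 0.51798244, 0.24158707]), 'tcp_rot': array([1.79998781e+02, 7.58009140e-02, 7.04138176e+01]), 'wrist_force': array([-0.71109049, -0.17626441,  0.24062579]), 'torque': array([ 0.01652407,  0.01359966, -0.00212052]), 'opening': 0.08545288538804859}
side [[438.67327805   0.         251.91841167]
 [  0.         438.67327805 196.80261019]
 [  0.           0.           1.        ]] [[-0.99555411 -0.09318702 -0.01371808]
 [-0.04564525  0.60469982 -0.79514441]
 [ 0.08239246 -0.79098312 -0.60626494]] [0.53390809 0.11548207 1.69985288]
top [[448.28150895   0.         260.81005466]
 [  0.         448.28150895 183.52385585]
 [  0.           0.           1.        ]] [[ 0.15910442 -0.9872536  -0.00401355]
 [-0.92579982 -0.14778615 -0.34792807]
 [ 0.3429001   0.05907264 -0.93751264]] [-0.12736315  0.53706546  1.18868465]
```

View pics/side0.png

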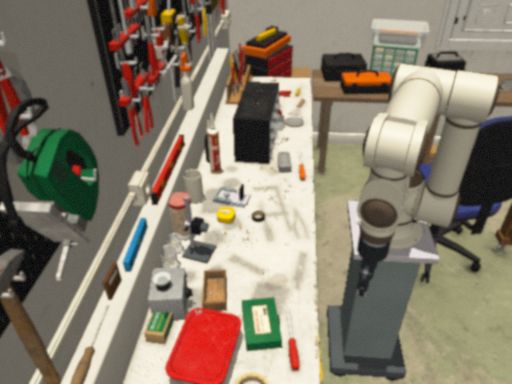

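View pics/top0.png

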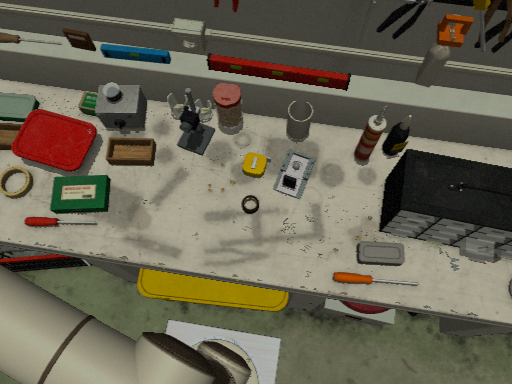

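The side view shows the dock and tray near (232,195) and the inspection camera near (200,240). In the top view the dock is near (293,173), the camera stand near (193,130), the yellow tape measure at (255,165) and the tape roll at (250,204). I'll enlarge both.

Run:
```python
import cv2
s=cv2.imread("pics/side0.png");t=cv2.imread("pics/top0.png")
cv2.imwrite("pics/side0z.png",cv2.resize(s[165:275,160:290],None,fx=5,fy=5,interpolation=cv2.INTER_CUBIC))
cv2.imwrite("pics/top0z.png",cv2.resize(t[80:220,160:330],None,fx=4.2,fy=4.2,interpolation=cv2.INTER_CUBIC))
```

```text
(no output)
```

View pics/side0z.png

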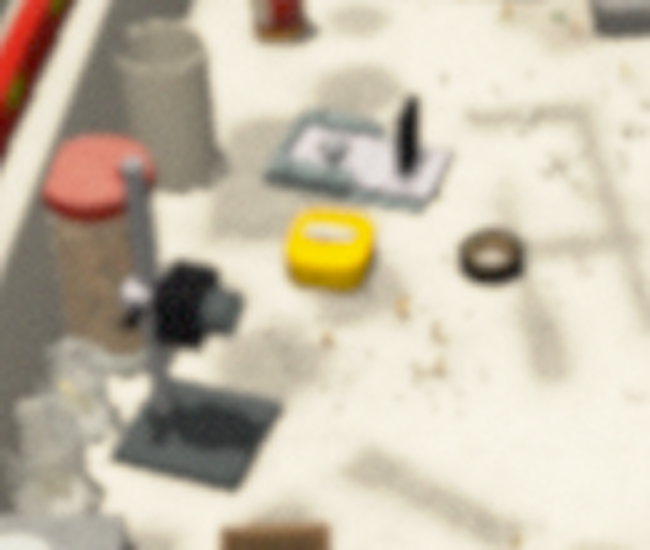

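View pics/top0z.png

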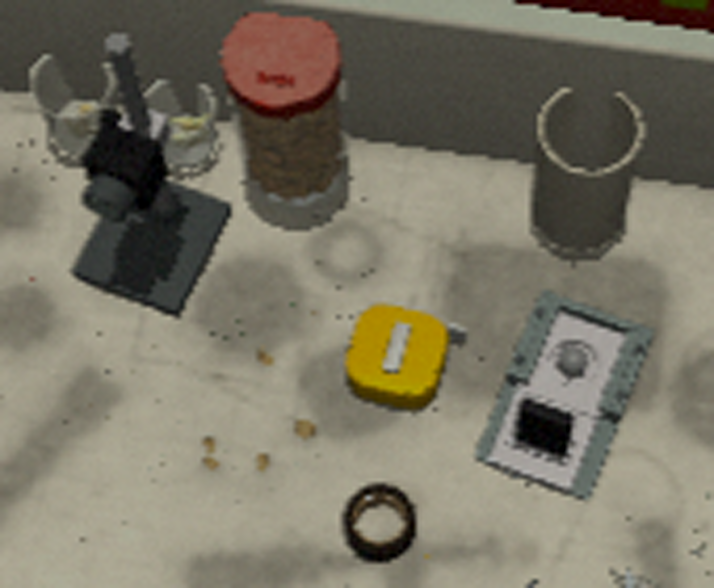

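```bash
cat > h.py <<'E'
import numpy as np, cv2
def load(n): return dict(np.load(n+".npz"))
def ray(c,uv,z):
    uv=np.atleast_2d(np.asarray(uv,float)); d=np.linalg.inv(c["K"])@np.c_[uv,np.ones(len(uv))].T
    d=(c["R"].T@d).T; o=-c["R"].T@c["t"]
    return o+d*((z-o[2])/d[:,2])[:,None]
def cloud(c):
    h,w=c["range_z"].shape; v,u=np.mgrid[:h,:w]; Z=c["range_z"]
    p=np.stack([u*Z,v*Z,Z],-1); p=np.stack([u,v,np.ones_like(u)],-1).astype(float)@np.linalg.inv(c["K"]).T*Z[...,None]
    return (p-c["t"])@c["R"]
def proj(c,X):
    p=(c["R"]@np.atleast_2d(X).T+c["t"][:,None]); p=c["K"]@p; return (p[:2]/p[2]).T
E
python3 - <<'E'
from h import *
t=load("top0"); s=load("side0")
z=lambda p:np.array(p)/4.2+[160,80]
zs=lambda p:np.array(p)/5+[160,165]
print("dock back z.023",ray(t,z([[545,292],[652,328]]),.023))
print("dock front z.023/0",ray(t,z([[478,460],[588,497]]),.023),ray(t,z([[478,460],[588,497]]),0))
P=cloud(t); 
print("bench z", [np.round(P[int(v),int(u)],3) for u,v in z([[300,500],[450,300],[640,560]])])
for nm,uv in dict(gripTop=[543,412],gripFace=[545,445],ball=[573,357],trayfront=[530,466],rail=[630,360],lens=[107,200],headtop=[125,160],coltop=[118,42],foot=[130,270],jar=[275,80],cyl=[590,120],tape=[398,350],roll=[350,520]).items():
    u,v=z(uv); print(nm,np.round(P[int(round(v)),int(round(u))],3))
print("side");P=cloud(s)
for nm,uv in dict(gripTop=[408,105],gripFace=[405,150],lens=[222,310],head=[185,300],coltop=[130,165],foot=[220,430]).items():
    u,v=zs(uv); print(nm,np.round(P[int(round(v)),int(round(u))],3))
# colour segmentation
P=cloud(t);hsv=cv2.cvtColor(t["frame"],cv2.COLOR_RGB2HSV)
g=cv2.cvtColor(t["frame"],cv2.COLOR_RGB2GRAY)
black=(g<45)
roi=np.zeros_like(black); roi[165:200,275:300]=1
m=black&roi; vv,uu=np.nonzero(m); print("grip px",uu.min(),uu.max(),vv.min(),vv.max(),cv2.minAreaRect(np.c_[uu,vv].astype(np.float32)))
q=P[m]; print("grip pts z pct",np.percentile(q[:,2],[5,50,95])); tp=q[q[:,2]>.064]; print(len(tp),tp.mean(0)); print(cv2.minAreaRect(tp[:,:2].astype(np.float32)))
E
```

```text
dock back z.023 [[ 0.7034749  -0.10744569  0.023     ]
 [ 0.68697688 -0.18951777  0.023     ]]
dock front z.023/0 [[ 0.56431118 -0.07798752  0.023     ]
 [ 0.54895001 -0.15981568  0.023     ]] [[ 0.5724911  -0.07729271  0.        ]
 [ 0.55685342 -0.1605938   0.        ]]
bench z [array([0.521, 0.047, 0.   ]), array([ 0.697, -0.037,  0.001]), array([ 0.515, -0.202,  0.004])]
gripTop [ 0.588 -0.118  0.077]
gripFace [ 0.581 -0.125  0.029]
ball [ 0.651 -0.134  0.032]
trayfront [ 0.57  -0.115  0.011]
rail [ 0.659 -0.177  0.021]
lens [0.67  0.201 0.139]
headtop [0.697 0.19  0.153]
coltop [0.733 0.189 0.246]
foot [0.68  0.206 0.007]
jar [0.767 0.099 0.166]
cyl [ 0.82  -0.12   0.078]
tape [ 0.639 -0.008  0.029]
roll [0.506 0.007 0.016]
side
gripTop [ 0.587 -0.117  0.078]
gripFace [ 0.59  -0.098  0.046]
lens [0.678 0.219 0.144]
head [0.701 0.222 0.154]
coltop [0.733 0.2   0.25 ]
foot [0.692 0.201 0.011]
grip px 281 295 170 188 ((286.6000061035156, 179.70001220703125), (20.600004196166992, 11.200000762939453), 36.86989212036133)
grip pts z pct [0.01914413 0.05785437 0.07751475]
54 [ 0.58669226 -0.12019667  0.07351522]
((0.5876839756965637, -0.12032943964004517), (0.035601697862148285, 0.012163903564214706), 78.75259399414062)
```

Run:
```python
from h import *
t=load("top0"); s=load("side0")
z=lambda p:np.array(p)/4.2+[160,80]
zs=lambda p:np.array(p)/5+[160,165]
A=ray(t,z([[75,272],[180,313],[230,210]]),.012); B=ray(s,zs([[115,457],[235,488],[283,403],[175,380]]),.012)
for n,q in(("top",A),("side",B)):
    print(n,np.round(q,3).tolist()); d=np.diff(q,axis=0)[:,:2]; print(np.linalg.norm(d,axis=1),np.degrees(np.arctan2(d[:,1],d[:,0])))
for n,c,bx in(("top",t,(105,140,175,205)),("side",s,(215,237,180,212))):
    P=cloud(c);g=cv2.cvtColor(c["frame"],cv2.COLOR_RGB2GRAY)
    r0,r1,c0,c1=bx; q=P[r0:r1,c0:c1].reshape(-1,3);k=(q[:,2]>.09)&(q[:,2]<.2)&(q[:,0]<.78)&(q[:,0]>.62)
    q=q[k]; print(n,len(q)); o=np.argsort(q[:,0]); print(np.round(q[o[:14]],3).tolist()); print(cv2.minAreaRect(q[:,:2].astype(np.float32)), q[:,2].min(),q[:,2].max())
    q=P[r0-40:r1,c0:c1].reshape(-1,3);q=q[(q[:,2]>.21)&(q[:,0]>.70)&(q[:,0]<.76)&(q[:,1]<.25)]; print("col",len(q),q.mean(0),q[:,2].max())
```

```text
top [[0.669, 0.245, 0.012], [0.649, 0.16, 0.012], [0.739, 0.14, 0.012]]
[0.08768553 0.09258968] [-103.64001202  -12.63242065]
side [[0.762, 0.235, 0.012], [0.671, 0.258, 0.012], [0.651, 0.17, 0.012], [0.735, 0.152, 0.012]]
[0.09405893 0.09024451 0.08607112] [ 165.6191445  -102.93801558  -12.1099306 ]
top 447
[[0.666, 0.195, 0.135], [0.666, 0.193, 0.129], [0.667, 0.203, 0.125], [0.667, 0.196, 0.127], [0.667, 0.19, 0.128], [0.667, 0.192, 0.133], [0.668, 0.2, 0.124], [0.668, 0.197, 0.144], [0.668, 0.195, 0.137], [0.668, 0.201, 0.135], [0.668, 0.189, 0.139], [0.669, 0.195, 0.117], [0.669, 0.19, 0.132], [0.669, 0.202, 0.147]]
((0.7068307995796204, 0.1980091631412506), (0.08165279030799866, 0.05147957056760788), 0.9682080149650574) 0.1052725618043287 0.17710482177122935
col 59 [0.72984103 0.18964395 0.23494314] 0.24993501542827845
side 392
[[0.67, 0.202, 0.147], [0.671, 0.201, 0.137], [0.671, 0.202, 0.134], [0.671, 0.199, 0.14], [0.672, 0.204, 0.121], [0.672, 0.199, 0.127], [0.673, 0.208, 0.148], [0.673, 0.211, 0.141], [0.673, 0.199, 0.122], [0.673, 0.204, 0.149], [0.674, 0.208, 0.134], [0.674, 0.212, 0.123], [0.674, 0.203, 0.138], [0.674, 0.207, 0.128]]
((0.7364903688430786, 0.17916257679462433), (0.07533426582813263, 0.14132755994796753), 39.443878173828125) 0.09063261038497876 0.18125981492145923
col 54 [0.73546717 0.19688523 0.23368123] 0.2531083094835036
```

Run:
```python
from h import *
a=np.radians(-13);ex=np.array([np.cos(a),np.sin(a),0]);ey=np.array([-np.sin(a),np.cos(a),0])
for n,bx in(("top",(105,140,175,205)),("side",(215,237,180,212))):
    c=load(n+"0");P=cloud(c); r0,r1,c0,c1=bx;q=P[r0:r1,c0:c1].reshape(-1,3)
    L=np.c_[(q-[.669,.201,0])@ex,(q-[.669,.201,0])@ey,q[:,2]]
    for lo,hi in((-.01,.004),(.004,.012),(.012,.02),(.02,.03),(.03,.04),(.04,.06)):
        k=L[(L[:,0]>lo)&(L[:,0]<hi)&(abs(L[:,1])<.04)&(L[:,2]>.09)&(L[:,2]<.19)]
        if len(k)>3: print(n,lo,hi,len(k),"y",np.round(np.percentile(k[:,1],[3,50,97]),3),"z",np.round(np.percentile(k[:,2],[3,50,97]),3))
s=load("side0");cv2.imwrite("pics/camz.png",cv2.resize(np.hstack([s["frame"][190:270,175:235,::-1],load("top0")["frame"][85:165,170:230,::-1]]),None,fx=6,fy=6,interpolation=cv2.INTER_CUBIC))
```

```text
top -0.01 0.004 51 y [-0.011  0.002  0.019] z [0.116 0.134 0.147]
top 0.004 0.012 30 y [-0.011 -0.001  0.019] z [0.126 0.14  0.147]
top 0.012 0.02 65 y [-0.017 -0.003  0.025] z [0.113 0.142 0.152]
top 0.02 0.03 71 y [-0.018 -0.001  0.027] z [0.112 0.15  0.154]
top 0.03 0.04 57 y [-0.018 -0.003  0.024] z [0.116 0.15  0.154]
top 0.04 0.06 102 y [-0.018  0.002  0.025] z [0.114 0.15  0.174]
side -0.01 0.004 19 y [-0.001  0.008  0.021] z [0.12  0.135 0.149]
side 0.004 0.012 27 y [0.002 0.018 0.025] z [0.12  0.141 0.15 ]
side 0.012 0.02 25 y [-0.001  0.019  0.028] z [0.13  0.142 0.152]
side 0.02 0.03 64 y [-0.011  0.023  0.033] z [0.115 0.148 0.159]
side 0.03 0.04 49 y [-0.013  0.027  0.032] z [0.112 0.15  0.155]
side 0.04 0.06 86 y [-0.011  0.025  0.032] z [0.113 0.151 0.164]
```

View pics/camz.png

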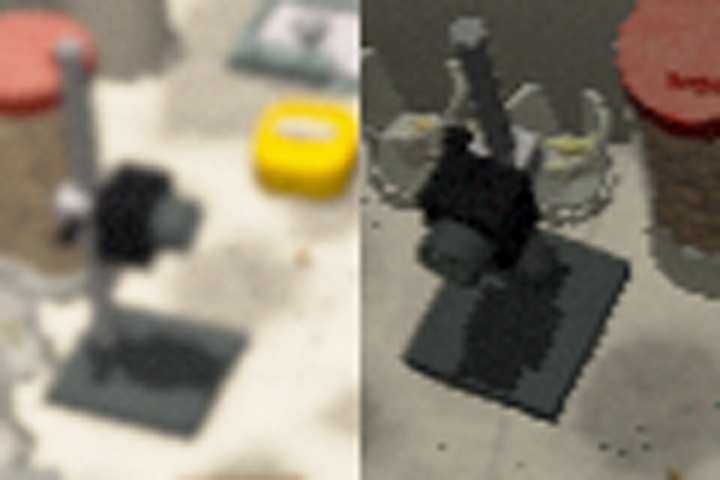

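Call:
arm_command([
  [[-1.2,1.5,0],0.9],
  [[-2.4,3.0,0],1.8],
  [[-3.6,4.6,0],2.7],
  [[-4.8,6.1,0],3.6],
  [[-6.0,7.7,0],4.5],
], claw=-0.3, force=60)

```text
time: 0.6
ee_pos: [0.3157, 0.3105, 0.2416]
tcp_rot: [180.0, 0.1, 43.2]
wrist_force: [1.0, 0.4, 0.1]
opening: 0.0556
```

```bash
cat >> h.py <<'E'
def plan(x,y,z,yaw):
    from workcell import get_obs
    o=get_obs(); r,p,w=np.radians(o["tcp_rot"]); 
    from scipy.spatial.transform import Rotation as R
    M=R.from_euler("xyz",[r,p,w]).as_matrix()
    d=M.T@(np.array([x,y,z])-o["ee_pos"])/.025
    dy=(np.degrees(w)-yaw+90)%180-90
    print("t",o["time"],"pos",np.round(o["ee_pos"],4),"rpy",np.round(o["tcp_rot"],2),"f",np.round(o["wrist_force"],1),"open",round(o["opening"],4)); print("units",np.round(d,3),"turn",round(dy/6,3))
E
python3 -c "
from h import *
plan(.5877,-.120,.2,-12)"
```

```text
t 0.6 pos [0.3157 0.3105 0.2416] rpy [1.7997e+02 7.0000e-02 4.3230e+01] f [1.  0.4 0.1] open 0.0556
units [-3.866 19.995  1.68 ] turn 9.205
```

Call:
arm_command([
  [[-0.4,2.0,0],0.9],
  [[-0.8,4.0,0],1.8],
  [[-1.2,6.0,0],2.7],
  [[-1.6,8.0,0],3.6],
  [[-2.0,10.0,0.5],4.6],
])

```text
time: 1.1
ee_pos: [0.4475, 0.0987, 0.2319]
tcp_rot: [179.9, -0.1, 15.4]
wrist_force: [1.3, 1.5, 0.5]
opening: 0.0556
```

```bash
python3 -c "
from h import *
plan(.5877,-.120,.15,-12)"
```

```text
t 1.1 pos [0.4475 0.0987 0.2319] rpy [ 1.7994e+02 -8.0000e-02  1.5400e+01] f [1.3 1.5 0.5] open 0.0556
units [3.081 9.918 3.292] turn 4.566
```

Call:
arm_command([
  [[0.6,2.0,0.3],0.9],
  [[1.2,4.0,0.6],1.8],
  [[1.9,6.0,1.0],2.7],
  [[2.5,8.0,1.5],3.6],
  [[3.1,9.9,2.0],4.57],
])

```text
time: 1.6
ee_pos: [0.58, -0.108, 0.1856]
tcp_rot: [180.0, -0.1, -12.3]
wrist_force: [1.9, 0.3, 1.1]
opening: 0.0557
```

Call:
arm_command([
  [[0,0,0],0],
])

```text
time: 1.7
ee_pos: [0.5809, -0.1121, 0.1816]
tcp_rot: [179.9, 0.2, -12.7]
wrist_force: [-1.6, 0.4, -0.9]
opening: 0.0554
```

Run:
```python
from h import *
from workcell import camera
plan(.5877,-.120,.051,-12)
for n in("side","top"):
    c=camera(n); np.savez(n+"1.npz",**c)
s=load("side1")["frame"][150:230,195:275,::-1];t=load("top1")["frame"][110:210,240:340,::-1]
cv2.imwrite("pics/a1.png",np.hstack([cv2.resize(s,(400,400),interpolation=2),cv2.resize(t,(400,400),interpolation=2)]))
```

```text
t 1.7 pos [ 0.5809 -0.1121  0.1816] rpy [ 1.7993e+02  1.5000e-01 -1.2690e+01] f [-1.6  0.4 -0.9] open 0.0554
units [0.347 0.242 5.223] turn -0.115
```

View pics/a1.png

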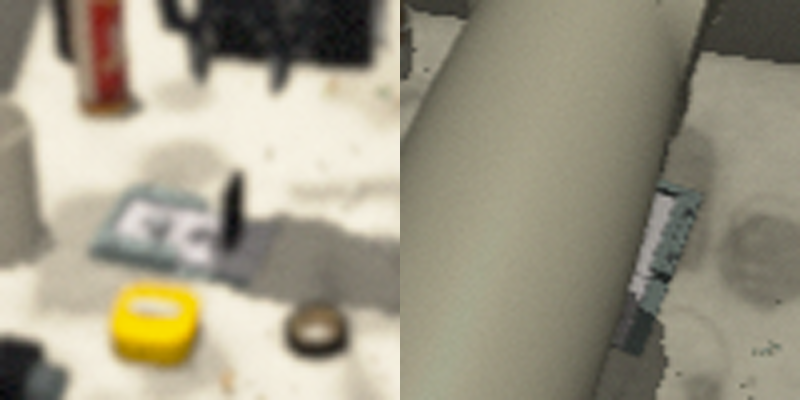

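The top view is blocked by the arm. The side view shows the plate at (232,212) in the crop, with the fingers above and in line with it. I'll go down.

Call:
arm_command([
  [[0.15,0.1,0.6],0],
  [[0.3,0.2,1.2],-0.1],
  [[0.35,0.24,2.0],-0.15],
  [[0.35,0.24,2.8],-0.15],
  [[0.35,0.24,3.0],-0.15],
])

```text
time: 2.3
ee_pos: [0.5854, -0.1156, 0.1059]
tcp_rot: [180.0, 0.3, -11.3]
wrist_force: [-0.3, -0.1, -0.1]
opening: 0.0554
```

Run:
```python
from h import *
from workcell import camera
plan(.5877,-.120,.051,-12)
for n in("side",):
    c=camera(n); np.savez(n+"2.npz",**c)
s=load("side2")["frame"][130:230,175:275,::-1]
cv2.imwrite("pics/a2.png",cv2.resize(s,(600,600),interpolation=2))
```

```text
t 2.3 pos [ 0.5854 -0.1156  0.1059] rpy [179.99   0.29 -11.34] f [-0.3 -0.1 -0.1] open 0.0554
units [0.135 0.155 2.195] turn 0.11
```

View pics/a2.png

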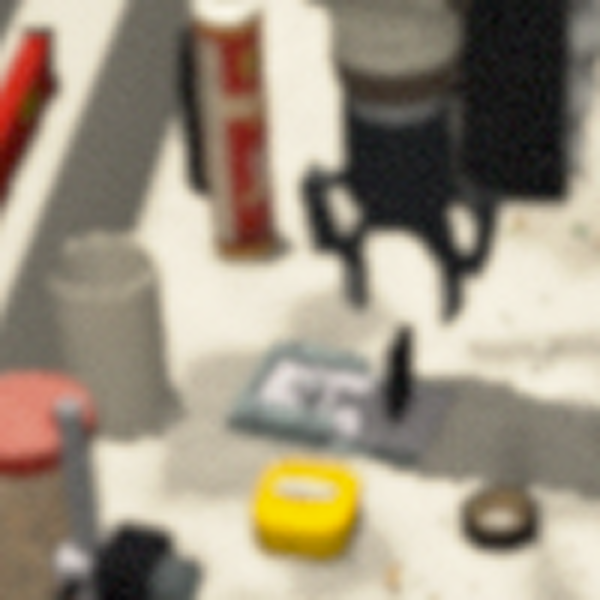

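The fingers straddle the plate: finger tips at about (360,300) and (450,310), plate top at (402,335). Next I'll finish the descent.

Call:
arm_command([
  [[0.1,0.1,0.6],0],
  [[0.13,0.15,1.2],0.05],
  [[0.13,0.15,1.8],0.05],
  [[0.13,0.15,2.2],0.05],
  [[0.13,0.15,2.2],0.05],
])

```text
time: 2.85
ee_pos: [0.5868, -0.1198, 0.0494]
tcp_rot: [180.0, 0.4, -11.7]
wrist_force: [-0.4, 0.4, -1.3]
opening: 0.0553
```

Run:
```python
from h import *
from workcell import camera
plan(.5877,-.120,.051,-12)
for n in("side",):
    c=camera(n); np.savez(n+"3.npz",**c)
s=load("side3")["frame"][150:230,195:275,::-1]
cv2.imwrite("pics/a3.png",cv2.resize(s,(600,600),interpolation=2))
```

```text
t 2.85 pos [ 0.5868 -0.1198  0.0494] rpy [179.99   0.43 -11.65] f [-0.4  0.4 -1.3] open 0.0553
units [ 0.036  0.001 -0.065] turn 0.058
```

View pics/a3.png

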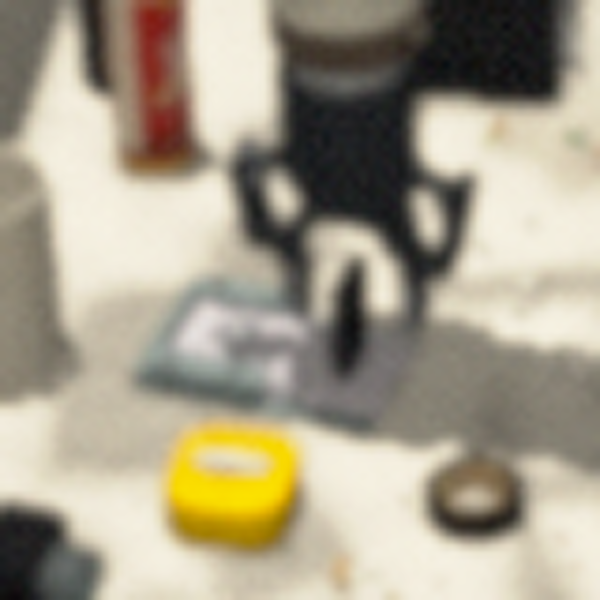

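The plate at (350,320) lies between the fingers at (300,310) and (415,310). I'll close gently.

Call:
arm_command([
  [[0,0,-0.06],0],
  [[0,0,-0.06],0],
  [[0,0,-0.06],0],
  [[0,0,-0.06],0],
], claw=0.4, force=30)

```text
time: 3.3
ee_pos: [0.5876, -0.1199, 0.0525]
tcp_rot: [180.0, 0.3, -11.7]
wrist_force: [0.2, 0.6, 0.7]
opening: 0.026
```

Call:
arm_command([
  [[0,0,0],0],
  [[0,0,0],0],
  [[0,0,0],0],
  [[0,0,0],0],
  [[0,0,0],0],
], claw=1, force=30)

```text
time: 3.8
ee_pos: [0.5878, -0.1201, 0.0529]
tcp_rot: [180.0, 0.3, -11.7]
wrist_force: [0.2, -0.4, 1.8]
opening: 0.0114
```

Call:
arm_command([
  [[0,0,0],0],
  [[0,0,0],0],
  [[0,0,0],0],
], force=80)

```text
time: 4.1
ee_pos: [0.5878, -0.1201, 0.0529]
tcp_rot: [180.0, 0.3, -11.7]
wrist_force: [-1.1, -1.2, 3.8]
opening: 0.0109
```

Run:
```python
from h import *
from workcell import camera
a=np.radians(-11.9);plan(.5877-.08*np.cos(a),-.120-.08*np.sin(a),.051,-12)
c=camera("side"); np.savez("side4.npz",**c)
s=load("side4")["frame"][150:230,195:275,::-1]
cv2.imwrite("pics/a4.png",cv2.resize(s,(600,600),interpolation=2))
```

```text
t 4.1 pos [ 0.5878 -0.1201  0.0529] rpy [179.98   0.27 -11.66] f [-1.1 -1.2  3.8] open 0.0109
units [-3.203 -0.017  0.092] turn 0.056
```

View pics/a4.png

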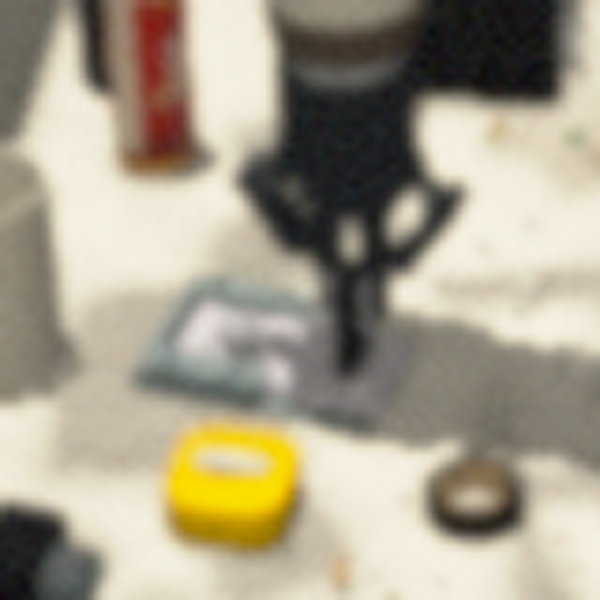

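The opening is 10.9 mm on the 12 mm plate, so it is gripped. Now I'll draw it straight out along tool -x.

Call:
arm_command([
  [[-0.1,0,0],0],
  [[-0.3,0,0],0],
  [[-0.6,0,0],0],
  [[-0.8,0,0],0],
  [[-0.9,0,0],0],
])

```text
time: 4.65
ee_pos: [0.5649, -0.1153, 0.053]
tcp_rot: [180.0, 0.3, -11.7]
wrist_force: [1.5, 0.3, 0.4]
opening: 0.0107
```

Run:
```python
from h import *
from workcell import camera
a=np.radians(-11.9);plan(.5877-.08*np.cos(a),-.120-.08*np.sin(a),.0525,-12)
c=camera("side"); np.savez("side5.npz",**c)
s=load("side5")["frame"][150:230,195:275,::-1]
cv2.imwrite("pics/a5.png",cv2.resize(s,(600,600),interpolation=2))
```

```text
t 4.65 pos [ 0.5649 -0.1153  0.053 ] rpy [179.98   0.29 -11.66] f [1.5 0.3 0.4] open 0.0107
units [-2.27  -0.015  0.031] turn 0.057
```

View pics/a5.png

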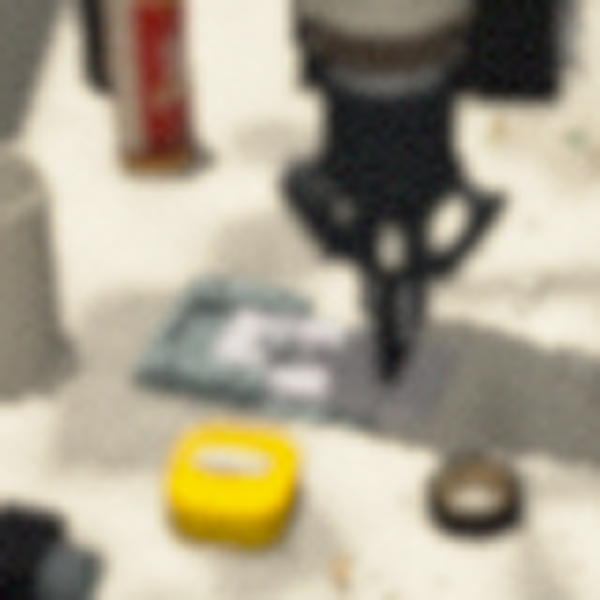

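The tray came out 23 mm with low forces, and the ball is still in its pocket near (285,350). Continuing.

Call:
arm_command([
  [[-0.1,0,0],0],
  [[-0.4,0,0],0],
  [[-0.8,0,0],0],
  [[-1.1,0,0],0],
  [[-1.2,0,0],0],
])

```text
time: 5.2
ee_pos: [0.5343, -0.109, 0.0532]
tcp_rot: [180.0, 0.3, -11.7]
wrist_force: [1.2, 0.5, 0.3]
opening: 0.011
```

Call:
arm_command([
  [[-0.1,0,0],0],
  [[-0.4,0,0],0],
  [[-0.8,0,0],0],
  [[-1.1,0,0],0],
  [[-1.2,0,0],0],
])

```text
time: 5.7
ee_pos: [0.5038, -0.1027, 0.0533]
tcp_rot: [180.0, 0.4, -11.7]
wrist_force: [1.3, 0.4, -1.1]
opening: 0.0109
```

Run:
```python
from h import *
from workcell import camera
plan(.5877,-.120,.0525,-12)
for n in ("side","top"):
  c=camera(n); np.savez(n+"6.npz",**c)
s=load("side6")["frame"][150:230,195:275,::-1]
cv2.imwrite("pics/a6.png",np.hstack([cv2.resize(s,(400,400),interpolation=2),cv2.resize(load("top6")["frame"][110:210,240:340,::-1],(400,400),interpolation=2)]))
```

```text
t 5.7 pos [ 0.5038 -0.1027  0.0533] rpy [179.98   0.37 -11.66] f [ 1.3  0.4 -1.1] open 0.0109
units [ 3.425e+00 -1.000e-03  1.000e-02] turn 0.057
```

View pics/a6.png

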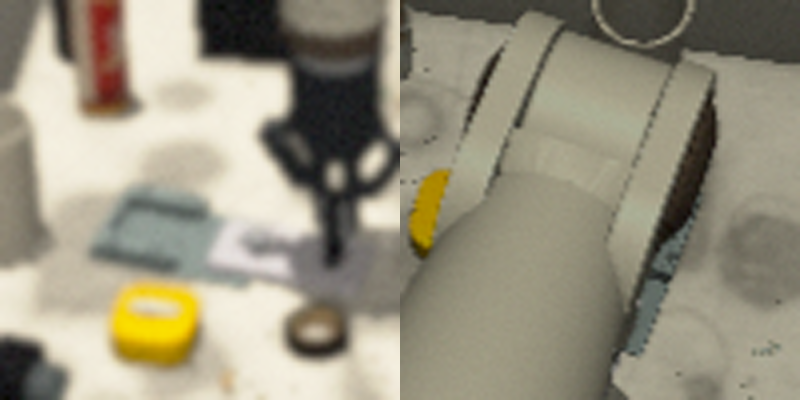

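Drawn 86 mm in total, so the tray is clear of the lips (left view: the tray is wholly in front of the rails). The ball shows at about (260,240). Next I'll lift it smoothly.

Call:
arm_command([
  [[0,0,-0.1],0],
  [[0,0,-0.3],0],
  [[0,0,-0.6],0],
  [[0,0,-0.8],0],
  [[0,0,-0.9],0],
])

```text
time: 6.3
ee_pos: [0.5047, -0.1029, 0.0767]
tcp_rot: [180.0, 0.3, -11.7]
wrist_force: [-0.6, 0.0, -1.9]
opening: 0.0112
```

Call:
arm_command([
  [[0,0,-0.1],0],
  [[0,0,-0.4],0],
  [[0,0,-0.9],0],
  [[0,0,-1.3],0],
  [[0,0,-1.4],0],
])

```text
time: 6.8
ee_pos: [0.5057, -0.1031, 0.1137]
tcp_rot: [180.0, 0.2, -11.7]
wrist_force: [0.4, -0.6, -2.2]
opening: 0.0112
```

Run:
```python
from h import *
from workcell import camera
plan(.5155,.241,.1645,-12)
for n in ("side",):
  c=camera(n); np.savez(n+"7.npz",**c)
s=load("side7")["frame"][140:240,190:290,::-1]
cv2.imwrite("pics/a7.png",cv2.resize(s,(600,600),interpolation=2))
```

```text
t 6.8 pos [ 0.5057 -0.1031  0.1137] rpy [179.98   0.18 -11.66] f [ 0.4 -0.6 -2.2] open 0.0112
units [ -2.403 -13.559  -2.029] turn 0.057
```

View pics/a7.png

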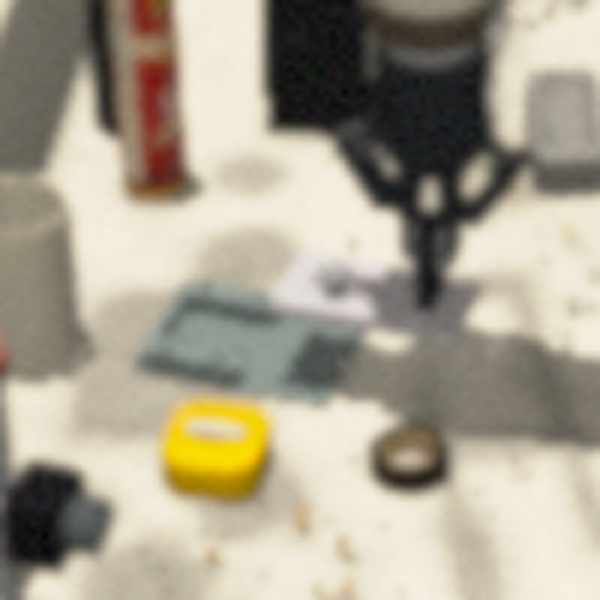

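The tray hangs level and the ball sits in the pocket near (335,283). Now up to the final height, then across.

Call:
arm_command([
  [[0,0,-0.1],0],
  [[-0.1,0,-0.4],0],
  [[-0.2,0,-0.8],0],
  [[-0.3,0,-1.2],0],
  [[-0.4,0,-1.3],0],
])

```text
time: 7.35
ee_pos: [0.4962, -0.1011, 0.1476]
tcp_rot: [180.0, 0.1, -11.7]
wrist_force: [-0.2, -0.0, -1.8]
opening: 0.0111
```

Call:
arm_command([
  [[-0.1,-0.1,-0.1],0],
  [[-0.3,-0.4,-0.3],0],
  [[-0.6,-0.9,-0.5],0],
  [[-0.9,-1.3,-0.7],0],
  [[-1.0,-1.5,-0.7],0],
])

```text
time: 7.85
ee_pos: [0.479, -0.0579, 0.1661]
tcp_rot: [180.0, 0.0, -11.6]
wrist_force: [0.7, -0.2, -2.0]
opening: 0.0108
```

Call:
arm_command([
  [[-0.1,-0.1,0],0],
  [[-0.3,-0.5,0],0],
  [[-0.6,-1.1,0],0],
  [[-0.8,-1.6,0],0],
  [[-0.9,-1.8,0],0],
])

```text
time: 8.35
ee_pos: [0.4657, -0.0081, 0.166]
tcp_rot: [-180.0, 0.0, -11.5]
wrist_force: [-0.4, -0.7, -2.5]
opening: 0.0113
```

Call:
arm_command([
  [[0,-0.2,0],0],
  [[0,-0.7,0],0],
  [[0,-1.3,0],0],
  [[0,-1.8,0],0],
  [[0,-2.0,0],0],
])

```text
time: 8.85
ee_pos: [0.4761, 0.0421, 0.1658]
tcp_rot: [-180.0, 0.0, -11.5]
wrist_force: [0.2, 0.6, -2.4]
opening: 0.0108
```

Call:
arm_command([
  [[0,-0.2,0],0],
  [[0,-0.7,0],0],
  [[0,-1.3,0],0],
  [[0,-1.8,0],0],
  [[0,-2.0,0],0],
])

```text
time: 9.35
ee_pos: [0.4862, 0.0925, 0.1657]
tcp_rot: [-180.0, 0.0, -11.4]
wrist_force: [0.1, -0.6, -1.9]
opening: 0.0109
```

Run:
```python
from h import *
from workcell import camera
plan(.5155,.241,.1645,-12)
for n in ("side","top"):
  c=camera(n); np.savez(n+"8.npz",**c)
s=load("side8")["frame"][165:265,190:290,::-1]
cv2.imwrite("pics/a8.png",np.hstack([cv2.resize(s,(400,400),interpolation=2),cv2.resize(load("top8")["frame"][80:210,160:290,::-1],(400,400),interpolation=2)]))
```

```text
t 9.35 pos [0.4862 0.0925 0.1657] rpy [-1.7998e+02  5.0000e-02 -1.1410e+01] f [ 0.1 -0.6 -1.9] open 0.0109
units [-0.028 -6.053  0.051] turn 0.098
```

View pics/a8.png

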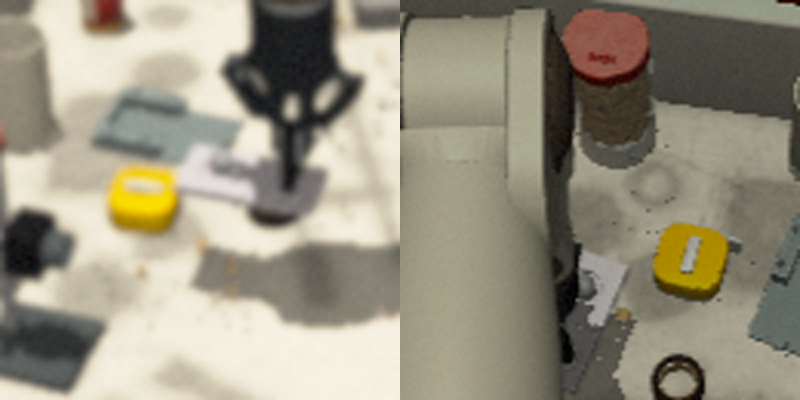

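The ball is still in the pocket and the bystanders look untouched. Carrying on towards the lens.

Call:
arm_command([
  [[0,-0.2,0],0],
  [[0,-0.7,0],0],
  [[0,-1.3,0],0],
  [[0,-1.8,0],0],
  [[0,-2.0,0],0.1],
])

```text
time: 9.95
ee_pos: [0.4962, 0.1425, 0.1656]
tcp_rot: [-180.0, 0.1, -12.0]
wrist_force: [0.2, -0.6, -1.7]
opening: 0.011
```

Call:
arm_command([
  [[0,-0.2,0],0],
  [[0,-0.7,0],0],
  [[0,-1.3,0],0],
  [[0,-1.8,0],0],
  [[0,-2.0,0],0],
])

```text
time: 10.45
ee_pos: [0.5067, 0.1929, 0.1654]
tcp_rot: [-180.0, 0.1, -11.9]
wrist_force: [0.0, -1.3, -1.8]
opening: 0.0112
```

Run:
```python
from h import *
from workcell import camera
plan(.5155,.241,.1645,-12)
for n in ("side","top"):
  c=camera(n); np.savez(n+"9.npz",**c)
s=load("side9")["frame"][165:265,170:270,::-1]
cv2.imwrite("pics/a9.png",np.hstack([cv2.resize(s,(400,400),interpolation=2),cv2.resize(load("top9")["frame"][80:210,160:290,::-1],(400,400),interpolation=2)]))
```

```text
t 10.45 pos [0.5067 0.1929 0.1654] rpy [-1.7999e+02  8.0000e-02 -1.1890e+01] f [ 0.  -1.3 -1.8] open 0.0112
units [-0.053 -1.956  0.036] turn 0.018
```

View pics/a9.png

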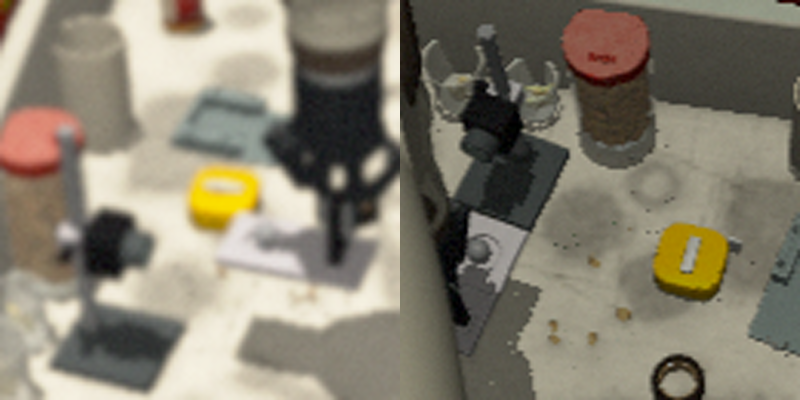

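Both views show lens and ball: top crop lens at about (480,140), ball at (478,247); side crop lens at (140,245), ball at (265,237). This is the last leg.

Call:
arm_command([
  [[0,-0.2,0],0],
  [[0,-0.7,0],0],
  [[0,-1.3,0],0],
  [[0,-1.8,0],0],
  [[0,-1.95,0],0],
])

```text
time: 11.05
ee_pos: [0.5168, 0.2416, 0.165]
tcp_rot: [180.0, 0.1, -11.8]
wrist_force: [-0.7, -0.4, -2.6]
opening: 0.0108
```

Call:
arm_command([
  [[0,0,0],0],
  [[0,0,0],0],
  [[0,0,0],0],
  [[0,0,0],0],
  [[0,0,0],0],
])

```text
time: 11.55
ee_pos: [0.5168, 0.2413, 0.1652]
tcp_rot: [-180.0, 0.1, -11.8]
wrist_force: [0.1, 0.4, -2.0]
opening: 0.011
```

Run:
```python
from h import *
from workcell import camera
plan(.5155,.241,.1645,-12)
for n in ("side","top"):
  c=camera(n); np.savez(n+"10.npz",**c)
s=load("side10")["frame"][190:270,175:255,::-1]
cv2.imwrite("pics/a10.png",np.hstack([cv2.resize(s,(400,400),interpolation=2),cv2.resize(load("top10")["frame"][90:170,150:230,::-1],(400,400),interpolation=2)]))
```

```text
t 11.55 pos [0.5168 0.2413 0.1652] rpy [-1.800e+02  9.000e-02 -1.184e+01] f [ 0.1  0.4 -2. ] open 0.011
units [-0.048  0.021  0.028] turn 0.027
```

View pics/a10.png

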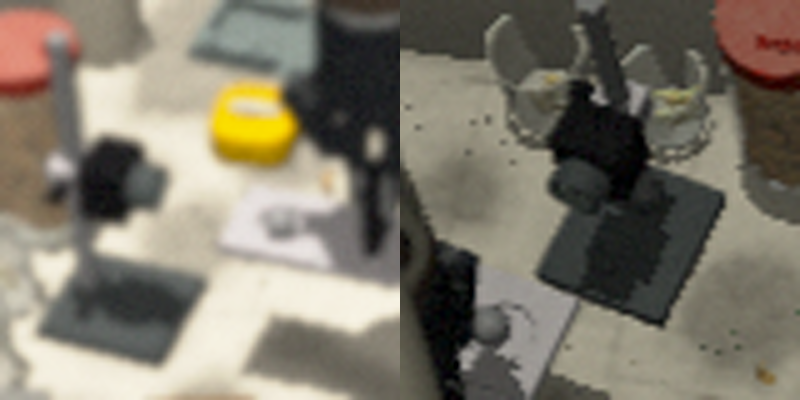

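Run:
```python
from h import *
t=load("top10");s=load("side10")
def tri(ut,us):
    Pm=[c["K"]@np.c_[c["R"],c["t"]] for c in(t,s)]
    X=cv2.triangulatePoints(Pm[0],Pm[1],np.array(ut,float).reshape(2,1),np.array(us,float).reshape(2,1)); X=(X[:3]/X[3]).T
    return X[0],proj(t,X)[0]-ut,proj(s,X)[0]-us
ct=lambda u,v:(np.array([u-400,v])/5+[150,90]); cs=lambda u,v:np.array([u,v])/5+[175,190]
B=tri(ct(490,323),cs(283,222));L=tri(ct(571,186),cs(158,187))
print("ball",B,"\nlens",L)
a=np.radians(-13);Rz=np.array([[np.cos(a),-np.sin(a),0],[np.sin(a),np.cos(a),0],[0,0,1]])
print("rel",Rz.T@(B[0]-L[0]), "rel to cloud lens",Rz.T@(B[0]-[.670,.207,.133]))
# clouds
for n,c,bx in(("top",t,(148,163,160,176)),("side",s,(228,241,224,240))):
    P=cloud(c); r0,r1,c0,c1=bx; q=P[r0:r1,c0:c1].reshape(-1,3)
    k=q[q[:,2]>.132]; k=k[k[:,2]<.16]; print(n,"ball pts",len(k),k.mean(0).round(3),k[:,2].max().round(3)); w=q[(q[:,2]>.10)&(q[:,2]<.13)]; print(" tray top",np.median(w[:,2]).round(3))
for n,c,bx in(("top",t,(130,175,155,195)),("side",s,(222,250,212,260))):
    P=cloud(c);r0,r1,c0,c1=bx;f=c["frame"][r0:r1,c0:c1].astype(int); m=(f.min(-1)>150)
    q=P[r0:r1,c0:c1][m]; q=q[(q[:,2]>.105)&(q[:,2]<.14)]; A=np.c_[q[:,:2]-q[:,:2].mean(0),np.ones(len(q))]; co=np.linalg.lstsq(A,q[:,2],rcond=None)[0]
    print(n,"plane",len(q),co.round(3),q.mean(0).round(3))
```

```text
ball (array([0.58258497, 0.23319995, 0.12953039]), array([-0.08734409,  0.28568427]), array([-0.24196829, -0.10431166])) 
lens (array([0.67370802, 0.20601279, 0.13148861]), array([-0.15495264,  0.53766689]), array([-0.4446174 , -0.21924852]))
rel [-0.09490335  0.00599213 -0.00195822] rel to cloud lens [-0.09106829  0.00586435 -0.00346961]
top ball pts 41 [0.581 0.232 0.138] 0.144
 tray top 0.122
side ball pts 31 [0.585 0.24  0.14 ] 0.146
 tray top 0.127
top plane 7 [ 0.095 -0.282  0.123] [0.593 0.206 0.123]
side plane 277 [ 0.002 -0.04   0.126] [0.583 0.238 0.126]
```

The ball measures about (-91..-95, +6, -2..-3) mm in the lens frame, which is inside the tolerances. The tray plane is level. One small sideways trim, then settle and a final check.

Call:
arm_command([
  [[0,0.05,0],0],
  [[0,0.1,-0.05],0],
  [[0,0.15,-0.05],0],
  [[0,0.2,-0.05],0],
  [[0,0.2,-0.05],0],
])

```text
time: 12.15
ee_pos: [0.5158, 0.2363, 0.1664]
tcp_rot: [-180.0, 0.1, -11.8]
wrist_force: [0.7, -0.3, -2.0]
opening: 0.0108
```

Call:
arm_command([
  [[0,0,0],0],
  [[0,0,0],0],
  [[0,0,0],0],
  [[0,0,0],0],
  [[0,0,0],0],
])

```text
time: 12.65
ee_pos: [0.5158, 0.2363, 0.1664]
tcp_rot: [-180.0, 0.1, -11.8]
wrist_force: [-0.3, 0.6, -1.5]
opening: 0.011
```

Call:
arm_command([
  [[0,0,0],0],
  [[0,0,0],0],
  [[0,0,0],0],
  [[0,0,0],0],
  [[0,0,0],0],
])

```text
time: 13.15
ee_pos: [0.5158, 0.2363, 0.1664]
tcp_rot: [-180.0, 0.1, -11.8]
wrist_force: [0.4, 0.6, -0.9]
opening: 0.0109
```

Run:
```python
from h import *
from workcell import camera,get_obs
plan(.5155,.241,.1645,-12); print(get_obs()["qd"])
for n in ("side","top"):
  c=camera(n); np.savez(n+"11.npz",**c)
s=load("side11")["frame"][190:270,175:255,::-1]
cv2.imwrite("pics/a11.png",np.hstack([cv2.resize(s,(400,400),interpolation=2),cv2.resize(load("top11")["frame"][90:170,150:230,::-1],(400,400),interpolation=2)]))
# bystanders: yellow tape, tape roll in top view vs start
a=load("top0")["frame"];b=load("top11")["frame"]
for nm,(r0,r1,c0,c1) in dict(tape=(145,185,235,275),roll=(190,220,235,265),wood=(130,170,100,160),case=(235,270,350,410)).items():
    print(nm,np.abs(a[r0:r1,c0:c1].astype(int)-b[r0:r1,c0:c1]).mean().round(1))
```

```text
t 13.15 pos [0.5158 0.2363 0.1664] rpy [-1.800e+02  9.000e-02 -1.184e+01] f [ 0.4  0.6 -0.9] open 0.0109
units [-0.048 -0.182  0.077] turn 0.026
[ 0.10828159  0.03224125  0.04892217  0.06391268 -0.06694077 -0.10654985]
tape 3.6
roll 3.9
wood 57.3
case 3.6
```

View pics/a11.png

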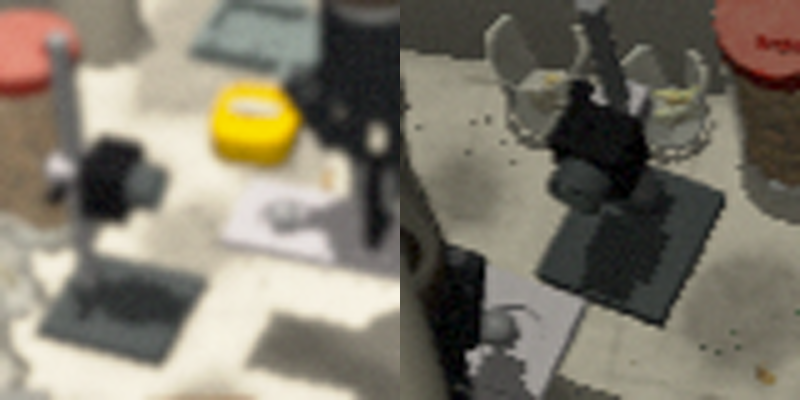

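The ball is in its pocket in both views (side crop (285,214), top crop (497,325)). In the top view the wood box is hidden by the arm, so I'll check it in the side view before handing in.

Run:
```python
from h import *
a=load("side0")["frame"].astype(int);b=load("side11")["frame"]
print("wood side diff",np.abs(a[272:308,202:228]-b[272:308,202:228]).mean().round(1))
t=load("top11");s=load("side11")
Pm=[c["K"]@np.c_[c["R"],c["t"]] for c in(t,s)]
X=cv2.triangulatePoints(Pm[0],Pm[1],(np.array([[97.],[325]])/5+[[150],[90]]),(np.array([[285.],[214]])/5+[[175],[190]]));X=(X[:3]/X[3])[:,0]
r=np.radians(-13);d=X-[.671,.207,.133];print("ball",X.round(4),"in lens",(d[0]*np.cos(r)+d[1]*np.sin(r)).round(4),(-d[0]*np.sin(r)+d[1]*np.cos(r)).round(4),d[2].round(4))
from workcell import job_done
print(job_done())
```

```text
wood side diff 2.1
ball [0.5814 0.2282 0.1321] in lens -0.0921 0.0005 -0.0009
the job is handed in; nothing more can be done
None
```

I drew the tray about 86 mm straight out of the dock, lifted it clear, carried it to the camera and handed the job in at about 13 s of the 58 s. The gripper still holds the tray level and still in front of the lens.

**Ball position:** triangulated at about (-92, +0.5, -1) mm in my estimated lens frame, aiming for about 90 mm in front of the lens. It is in its pocket in both views.

**Tray:** the tool is within 0.1° of vertical and at rest, and the side-view depth fit put the tray top at about 2° or less of tilt. Its underside is about 117 mm above the bench. The opening held near 11 mm on the 12 mm plate, and wrist forces stayed under about 4 N throughout.

**Other objects:** all four bystanders look unmoved. The wood box was hidden by the arm in the last top picture, so I checked it in the side view instead.

**Disagreements:**
- The two cameras differed by roughly 5 to 10 mm on where the camera stand sits sideways.
- A tray-level fit from the top view had only 7 points, so I ignored it.

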